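Sort the bench after a wheel-bearing job

TASK

The wheel-bearing job is finished, so sort what is lying about on the bench: lay both old ball bearings flat, side by side, on the floor of the round steel parts dish, and stand the big socket upright in the wide bay and the small socket upright in the narrow bay of the grey socket tray. Lay the ratchet in its black moulded holder, drive square up, turned so that its round head sits in the wide end and it lies fully down in the recess. Leave the red-handled brass drift and the green gear puller where they are.

Things in the scene. Friction and masses are not known exactly. Their poses are not given: they have to be found in the camera images.
- bearing_a_mid (a point): Old steel ball bearing, a ring with a dark shield: 40 mm outside diameter, 17 mm bore, 12 mm high, lying flat, loose, 65 g. The point is its centre, half-way up (6 mm above its underside); z is its axis, up.
- bearing_b_mid (a point): A second ball bearing, the same as the first in every way.
- socket_large_mid (a point): Big chrome socket, loose, standing on end: cylinder of 42 mm diameter, 45 mm high, 200 g, with a square drive hole in its top. The point is its centre, half-way up (22.5 mm); z is its axis, up.
- socket_small_mid (a point): Small chrome socket, loose, standing on end: cylinder of 24 mm diameter, 38 mm high, 75 g, with a square drive hole in its top. The point is its centre, half-way up (19 mm); z is its axis, up.
- ratchet_grip (a point): Chrome ratchet, loose, lying flat, 210 mm long, 520 g. Point: on the neck at the balance point, 12 mm above the underside; x along it to the head, z up. Neck: 14 mm wide and high (underside 5 mm up), to 32 mm behind the point. Round head, 42 mm diameter, 24 mm high, centred 63 mm ahead, a 13 mm drive square 13 mm proud of its top. Grip 20 mm wide, 24 mm high, 32 to 126 mm behind.
- holder: Black moulded holder for the ratchet, light grey floor, fixed, 248 x 78 mm, walls 22 mm high, floor 4 mm. Origin: underside, below where the ratchet's balance point belongs (then 16 mm above it); x along it to the wide end, z up. In x: wide end for the head, 66 mm wide, 30 to 98 mm; finger gap without side walls, -36 to 30 mm; channel for the grip, 37 mm wide, -36 to -138 mm, too narrow for the head.
- socket_tray: Grey steel socket tray, fixed, 71 (x) by 143 (y) mm, walls 16 mm high and 2.5 mm thick, floor 3 mm. Origin: centre of the underside, z up. Three bays along y, each 66 mm in x: at the -y end a strip with three small sockets fixed in it (tops 24 mm up); the wide bay, 66 mm wide, centred at y = -6.5 mm; at the +y end the narrow bay, 40 mm wide, centred at y = +49 mm.
- dish: Round steel magnetic parts dish (no pull is felt), fixed, 160 mm across the rim, with a black rubber foot. The origin is the centre of its underside, z up. The flat floor is 13 mm above the origin and about 136 mm across; the sloping wall rises to the rim 34 mm above the origin.
- drift: Bystander: brass drift with a red handle, a bar 170 mm long and 20 mm thick lying on the bench, loose. Origin at the middle of its underside, x along it away from the handle. To be left alone.
- puller: Bystander: green plastic gear puller lying flat, about 150 x 75 mm and 16 mm high, loose. Origin under its cross-piece; x points along its screw to the jaws. To be left alone.
Things that resemble listed ones, but are neither listed nor needed, are in the scene too. Leave any blue or turquoise look-alike of the part that bears ratchet_grip alone.

How it is judged:
By the outcome, as a careful person would: the job done as asked, in the order asked, and still so for the second after the job is handed in, with the robot touching nothing.
It also fails if it takes over 134 s, if anything falls off the work surface, if the arm or the gripper's body presses on something with over 40 N, if the wrist force passes 120 N, or if a joint passes its speed limit or range.

ROBOT

A 6-joint arm with a two-finger parallel gripper is mounted at the origin on the work surface. World frame = base frame: x ahead of the robot, y to its left, z up, the work surface at z = 0. Lengths are in m, angles in degrees, forces in N, time in s.
With the tool pointing down it reaches from about 0.15 to 0.775 m from the base axis. Payload 6.1 kg.
Tool frame: the origin (TCP) lies midway between the tips of the shut fingers; the grasp point (between the pads) lies 19 mm behind it; z points along the fingers, y is the direction in which the jaws open and shut (so a half turn about z gives the same grasp; the last joint's range is limited). The gripper opens to 85 mm and grips with 20 to 120 N. Pads are 22 mm wide; open, the fingers measure 114 mm over their backs; the gripper's body (76 mm by 85 mm) begins 54 mm behind the grasp point. The pads swing forward as they close: fully open they stand 13 mm farther back than shut.
Start: joints at [-66.291, 7.208, -2.269, 80.523, 0, 90], TCP at [0.211, -0.481, 0.231] pointing down, gripper open.
Joint ranges: [-155.77, 155.77], [-54.66, 111.73], [-72.52, 77.12], [-102.08, 115.82], [-83.92, 84.16], [-180, 180]. Speed limits (degrees/s): [136.94, 136.94, 172.46, 180, 180, 180].

INTERFACE

Orientations are given as [roll, pitch, yaw] about the fixed x, y, z axes, in that order (R = Rz(yaw) Ry(pitch) Rx(roll)).
In Python, from plant import arm, imaging, ticket gives the robot as it stands. The module is installed in compiled form; this text tells all that it offers.
- The arm moves only by the tool send_rows, never from a script. Its argument "series" is a list of rows, each a list of 7 numbers: the opening, from 0 (shut) to 1 (fully open), then the shift along the tool's x, y, z in mm, then the turn, a rotation vector about the tool's x, y, z in rad. A call has 1 to 5 rows; each row is the pose to reach, as a shift and turn from the pose commanded when the call began, along the tool's axes at that moment; what a row does not reach only later rows make up. A row lasts 1/12 s, in which the tool goes at most 41.7 mm and 7.16 degrees, less where a joint would pass 70% of its speed; a pose out of reach is approached as far as the arm can. A call with a gripper value outside its range is refused whole. The fingers move at their own pace and stop on an object; the grip force is fixed at half the most. Time passes only in rows, so rows that repeat a pose let the fingers close. It gives the time, the measured TCP pose, the force and the opening at its end, in the units of the state.
- arm.read_state(): the state, without advancing time (a new reading comes with each control period).
- imaging.camera(name): name is "scene" or "top"; returns the picture (400x640x3 uint8, red, green, blue); there is no depth.
- imaging.camera_info(name): a dict with "K" (3x3 intrinsics, pixels), "R" (3x3) and "t" (3): a world point X has camera coordinates R X + t. Camera axes: x right, y down, z forward; pixel columns grow to the right and rows downward; lengths in m; the calibration is good to about 2 mm. A picture is of the moment at which its call begins. camera_info takes no time and is no camera call.
- ticket.close_job(): hands the job in, once; it reports no verdict.
The state is a dict: "time": time; "joint_pos": joint angles; "dq": joint speeds; "effort": joint torques, N m; "ee_pos": TCP position; "tool_rot": TCP orientation; "contact_force": force on the tool from outside, world axes, zero at the start; "torque": the same for the moment, N m; "gripper_width": finger opening in m.
Only numpy, scipy, OpenCV 4.12 (cv2) and the standard library are available. Lean on these libraries where they do the work, as an engineer would, in place of code of your own. Each camera call takes 0.05 s, during which the arm holds its last target. There are 200 camera calls.

## Working session

There is one attempt and no reset: what is moved stays moved. The work goes in short steps, Python scripts to look and compute and a tool call to move; the robot and the scene stay as the last step left them, time stands still between calls to the robot, and variables do not carry over. Pictures are saved under pics/ and viewed, about 12 in all and at most 16, crops included, and the job is handed in when it is done.

Besides the shell and the picture viewer there is one more tool, called after "Call:" as name(argument=value, ...), one argument or row to a line, values as JSON. send_rows: Moves the arm, as the interface text tells. Its arguments: {"type":"object","properties":{"series":{"type":"array","items":{"type":"array","items":{"type":"number"}}}},"required":["series"]}

```bash
mkdir -p pics; cat > h.py <<'E'
import numpy as np, cv2
from plant import arm, imaging, ticket
def snap(n,f):
    im=imaging.camera(n)[:,:,::-1].copy(); cv2.imwrite('pics/'+f,im); return im
def ray(n,u,v,z):
    c=imaging.camera_info(n);R=np.array(c['R']);t=np.array(c['t']).ravel();K=np.array(c['K'])
    d=R.T@np.linalg.solve(K,[u,v,1]);o=-R.T@t
    return o+d*(z-o[2])/d[2]
def proj(n,X):
    c=imaging.camera_info(n);p=np.array(c['K'])@(np.array(c['R'])@np.array(X)+np.array(c['t']).ravel());return p[:2]/p[2]
E
python3 - <<'E'
from h import *
for n in('scene','top'):
    snap(n,n+'0.png');c=imaging.camera_info(n);R=np.array(c['R']);print(n,np.array(c['K']).tolist(),(-R.T@np.array(c['t']).ravel()).round(3),R.round(2).tolist())
s=arm.read_state();print(s)
E
```

```text
scene [[394.3916961812704, 0.0, 315.39992675162483], [0.0, 394.3916961812704, 201.90148604469013], [0.0, 0.0, 1.0]] [ 1.12  -0.587  0.692] [[0.65, 0.76, 0.01], [0.48, -0.4, -0.78], [-0.59, 0.51, -0.63]]
top [[398.8148523438582, 0.0, 317.30777568922446], [0.0, 398.8148523438582, 198.15958308382713], [0.0, 0.0, 1.0]] [ 0.39  -0.066  1.155] [[-0.03, -1.0, -0.01], [-0.99, 0.03, -0.12], [0.12, 0.01, -0.99]]
{'time': 0.1, 'joint_pos': array([-6.62914170e+01,  7.23840721e+00, -2.31957791e+00,  8.05249090e+01,
       -3.96209897e-04,  8.99996227e+01]), 'dq': array([ 0.12288819,  0.01154106,  0.08586781, -0.02762107, -0.07689878,
        0.01493632]), 'effort': array([-3.00666921e-03, -4.36898947e+01,  3.53609526e+01,  1.34529057e-02,
       -2.09480254e-04, -9.59953780e-06]), 'ee_pos': array([ 0.21094445, -0.48035444,  0.23060923]), 'tool_rot': array([-1.79917106e+02,  3.95663598e-04,  2.37089609e+01]), 'contact_force': array([ 0.30267975, -0.0281158 ,  0.79547624]), 'torque': array([ 0.01104426, -0.01262017,  0.01157762]), 'gripper_width': 0.08542501589092956}
```

View pics/scene0.png

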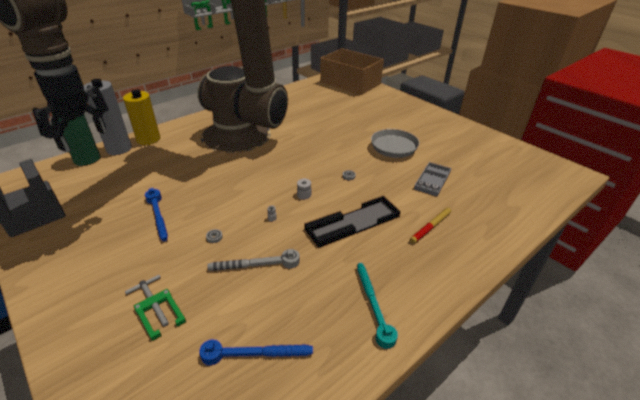

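View pics/top0.png

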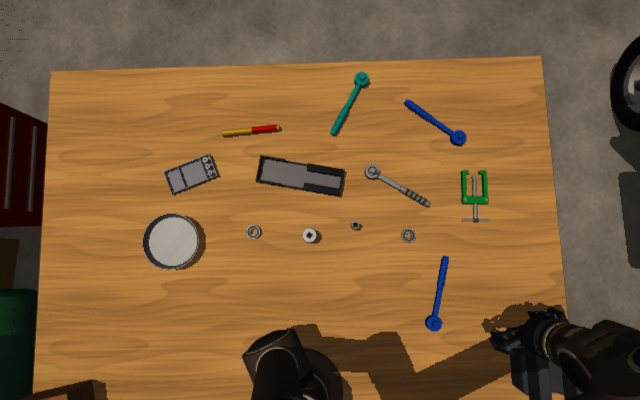

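Candidates (top view). Ratchet: chrome, head at (373,172); its look-alikes are turquoise (361,79) and blue (458,138) and (433,323), so I choose the chrome one. Bearings are at (254,232) and (408,236), the big socket at (310,236) and the small socket at (355,226). The three small sockets at (208,165) are fixed in the tray. Next a close crop to check this, plus measurements.

```bash
python3 - <<'E'
from h import *
im=cv2.imread('pics/top0.png')
a=cv2.resize(im[145:275,140:300],None,fx=4.9,fy=4.9,interpolation=cv2.INTER_CUBIC)[:, :784]
cv2.imwrite('pics/c1.png',cv2.resize(im[145:275,135:295],(800,650))[:600])
cv2.imwrite('pics/c2.png',cv2.resize(im[145:265,290:450],(800,600),interpolation=cv2.INTER_CUBIC))
hsv=cv2.cvtColor(im,cv2.COLOR_BGR2HSV)
m=((hsv[...,1]<70)).astype(np.uint8)*255
m[:60]=0;m[290:]=0
n,l,st,ce=cv2.connectedComponentsWithStats(m)
for i in range(1,n):
    if st[i,4]>25 and 60<ce[i][0]<540: print(st[i],ce[i].round(1),ray('top',*ce[i],0.01).round(3))
E
```

```text
[   0   60  362   63 4260] [78.  76.8] [0.923 0.654 0.01 ]
[ 164  154   54   40 1192] [190.4 173.6] [0.615 0.31  0.01 ]
[ 256  156   88   40 2182] [299.8 175.5] [ 0.6  -0.01  0.01]
[365 165  65  41 474] [393.2 183.8] [ 0.567 -0.28   0.01 ]
[472 176   5  20  72] [473.7 185.4] [ 0.556 -0.512  0.01 ]
[462 204  27  18 112] [474.9 215.3] [ 0.469 -0.509  0.01 ]
[ 142  213   57   56 2471] [170.2 241. ] [0.421 0.366 0.01 ]
[351 222   8   7  51] [354.6 225. ] [ 0.451 -0.163  0.01 ]
[247 225  13  14 121] [253.1 231.5] [0.441 0.128 0.01 ]
[303 228  14  15 160] [309.4 234.9] [ 0.427 -0.033  0.01 ]
[402 229  14  13 123] [408.2 235.1] [ 0.418 -0.315  0.01 ]
```

View pics/c1.png

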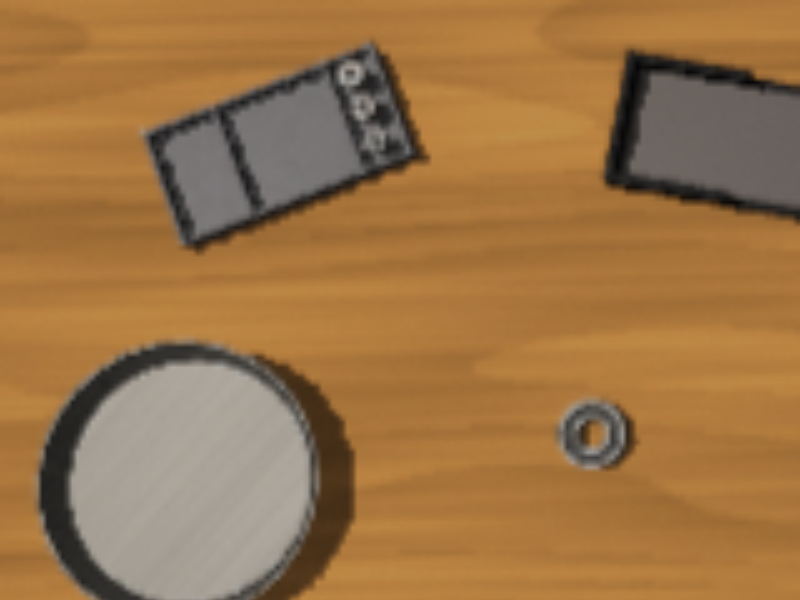

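View pics/c2.png

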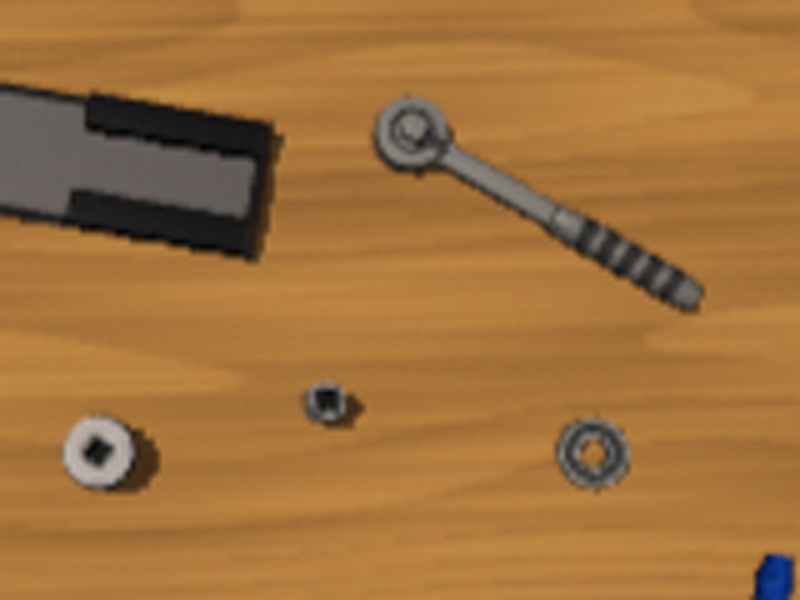

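The crops show the chrome ratchet, two ring bearings, two loose sockets, the tray's fixed-socket strip at its right end, and the holder's wide end at left. Next I work out poses.

```bash
python3 - <<'E'
from h import *
P=lambda o,x,y,z:ray('top',(x+.5)/5-.5+o[0],(y+.5)/5-.5+o[1],z)[:2]
A=(135,145);B=(290,145)
r=lambda n,v:print(n,(np.array(v)*1000).round(1))
r('ba',P(A,595,434,.012));r('bb',P(B,593,453,.012));r('L',P(B,98,451,.045));r('S',P(B,327,400,.038))
h=P(B,411,133,.024);d=P(B,413,126,.037);g=P(B,697,296,.015);r('head',h);r('drive',d);r('gripend',g)
v=(h+d)/2-g;r('len',np.linalg.norm(v));print('ratchet yaw',np.degrees(np.arctan2(v[1],v[0])))
T=[P(A,*q,.016) for q in((148,133),(373,43),(424,157),(190,247))];r('tray',T);r('c',np.mean(T,0))
v=(T[0]+T[3]-T[1]-T[2])/2;r('trL',np.linalg.norm(v));print('tray +y dir yaw',np.degrees(np.arctan2(v[1],v[0])))
r('dish',P(A,179,481,.034))
H=[P(A,632,52,.022),P(B,277,122,.022),P(B,255,260,.022),P(A,607,183,.022)];r('H',H);r('c',np.mean(H,0))
v=(H[0]+H[3]-H[1]-H[2])/2;r('hL',np.linalg.norm(v));print('hold yaw',np.degrees(np.arctan2(v[1],v[0])))
# scene check blobs
im=cv2.imread('pics/scene0.png');hsv=cv2.cvtColor(im,cv2.COLOR_BGR2HSV)
m=(hsv[...,1]<75).astype(np.uint8)*255
n,l,st,ce=cv2.connectedComponentsWithStats(m)
for i in range(1,n):
    if 25<st[i,4]<4000 and ce[i][1]>125 and 130<ce[i][0]<480: print(st[i],ce[i].round(1),(ray('scene',*ce[i],0.01)*1e3).round(0))
E
```

```text
ba [441.3 126.4]
bb [ 417.8 -314.4]
L [426.  -33.5]
S [ 450.9 -162. ]
head [ 603.8 -217.6]
drive [ 605.3 -217.2]
gripend [ 505.6 -378.3]
len 188.8
ratchet yaw 58.408456819401664
tray [[623.5 384.9]
 [673.1 253.8]
 [604.5 223.8]
 [555.7 359.3]]
c [614.2 305.4]
trL 142.1
tray +y dir yaw 110.24343962708154
dish [420.7 356.6]
H [[ 661.6  101.3]
 [ 612.9 -141. ]
 [ 533.  -125.4]
 [ 585.   116.5]]
c [598.1 -12.2]
hL 247.3
hold yaw 78.25767268355366
[ 371  129   48   29 1040] [394.2 142.8] [405. 375.  10.]
[414 163  37  33 740] [432.2 178.7] [617. 302.  10.]
[343 171  12   9  92] [348.5 174.8] [443. 124.  10.]
[297 178  14  21 254] [303.7 188.4] [410. -23.  10.]
[144 187  18  12  29] [153.2 191.1] [ 149. -360.   10.]
[ 306  197   93   50 1667] [351.3 220.8] [598. -16.  10.]
[268 206   8  15 106] [271.3 213.1] [ 440. -158.   10.]
[206 230  16  13 166] [213.7 235.6] [ 419. -318.   10.]
[208 249  91  22 830] [259.5 261.2] [ 563. -278.   10.]
[125 275  35  22 224] [143.4 286.3] [ 463. -512.   10.]
[152 302  16  24 159] [159.6 313.7] [ 553. -514.   10.]
[199 339  84  16 106] [235.2 344.9] [ 711. -433.   10.]
[285 344  29   8  35] [300.  344.9] [ 790. -339.   10.]
[282 355  28   2  28] [295.5 355.9] [ 802. -359.   10.]
[200 357  22   9  27] [210.2 362.1] [ 712. -486.   10.]
[223 356  35   2  37] [239.2 356.1] [ 736. -439.   10.]
```

Call:
send_rows(
  series=[
    [0.75,128,-34,65,0,0,0],
    [0.75,128,-34,65,0,0,0],
    [0.75,128,-34,65,0,0,0],
    [0.75,128,-34,65,0,0,0],
  ],
)

```text
time: 0.43
ee_pos: [0.3158, -0.3953, 0.1639]
tool_rot: [-179.8, -0.0, 23.8]
contact_force: [-0.1, -0.7, -0.1]
gripper_width: 0.0641
```

Call:
send_rows(
  series=[
    [0.75,128,-34,65,0,0,0],
    [0.75,128,-34,65,0,0,0],
    [0.75,128,-34,65,0,0,0],
    [0.75,128,-34,65,0,0,0],
    [0.75,128,-34,65,0,0,0],
  ],
)

```text
time: 0.85
ee_pos: [0.4194, -0.312, 0.0982]
tool_rot: [-179.7, 0.1, 24.0]
contact_force: [-0.2, -0.9, 0.4]
gripper_width: 0.064
```

```bash
cat >> h.py <<'E'
def rel(x,y,z,yaw=None):
    s=arm.read_state();p=s['ee_pos']*1e3;a=s['tool_rot'];print('t',s['time'],'p',p.round(1),'rpy',a.round(2),'j',s['joint_pos'].round(1),'w',round(s['gripper_width']*1e3,1),'F',s['contact_force'].round(1))
    q=np.radians(a[2]);d=np.array([x,y,z])-p;c,n=np.cos(q),np.sin(q)
    print('shift',np.round([c*d[0]+n*d[1],n*d[0]-c*d[1],-d[2]],1),'turn',None if yaw is None else [round(np.radians(-((yaw+k-a[2]+180)%360-180)),3) for k in(0,180)])
E
python3 -c "
from h import *
rel(418,-315,2)"
```

```text
t 0.85 p [ 419.4 -312.    98.2] rpy [-1.7974e+02  7.0000e-02  2.3980e+01] j [-3.670e+01  9.100e+00 -1.690e+01  6.430e+01  1.000e-01  1.193e+02] w 64.0 F [-0.2 -0.9  0.4]
shift [-2.5  2.2 96.2] turn None
```

Call:
send_rows(
  series=[
    [0.75,-2,2,20,0,0,-0.5],
    [0.75,-2,2,20,0,0,-0.5],
    [0.75,-2,2,20,0,0,-0.5],
    [0.75,-2,2,20,0,0,-0.5],
  ],
)

```text
time: 1.18
ee_pos: [0.4164, -0.3184, 0.081]
tool_rot: [-179.9, 0.0, 52.7]
contact_force: [0.1, 0.1, 0.5]
gripper_width: 0.064
```

Call:
send_rows(
  series=[
    [0.75,0,0,20,0,0,-0.5],
    [0.75,0,0,20,0,0,-0.5],
    [0.75,0,0,20,0,0,-0.5],
    [0.75,0,0,20,0,0,-0.5],
  ],
)

```text
time: 1.52
ee_pos: [0.4162, -0.3185, 0.0611]
tool_rot: [-179.9, -0.0, 81.3]
contact_force: [-0.5, -0.1, -0.3]
gripper_width: 0.064
```

Call:
send_rows(
  series=[
    [0.75,0,0,20,0,0,-0.5],
    [0.75,0,0,20,0,0,-0.5],
    [0.75,0,0,20,0,0,-0.5],
    [0.75,0,0,20,0,0,-0.5],
    [0.75,0,0,20,0,0,-0.5],
  ],
)

```text
time: 1.93
ee_pos: [0.4165, -0.3186, 0.0414]
tool_rot: [-180.0, -0.0, 109.8]
contact_force: [0.7, -0.1, 0.6]
gripper_width: 0.0638
```

```bash
python3 -c "
from h import *
rel(418,-315.5,1.5)
im=snap('scene','s1.png');cv2.imwrite('pics/s1c.png',cv2.resize(im[150:270,140:300],(800,600)))"
```

```text
t 1.9333 p [ 416.5 -318.6   41.4] rpy [-1.7998e+02 -1.0000e-02  1.0978e+02] j [-37.4  11.2 -21.9  56.9  -0.   32.8] w 63.8 F [ 0.7 -0.1  0.6]
shift [ 2.4  2.5 39.9] turn None
```

View pics/s1c.png

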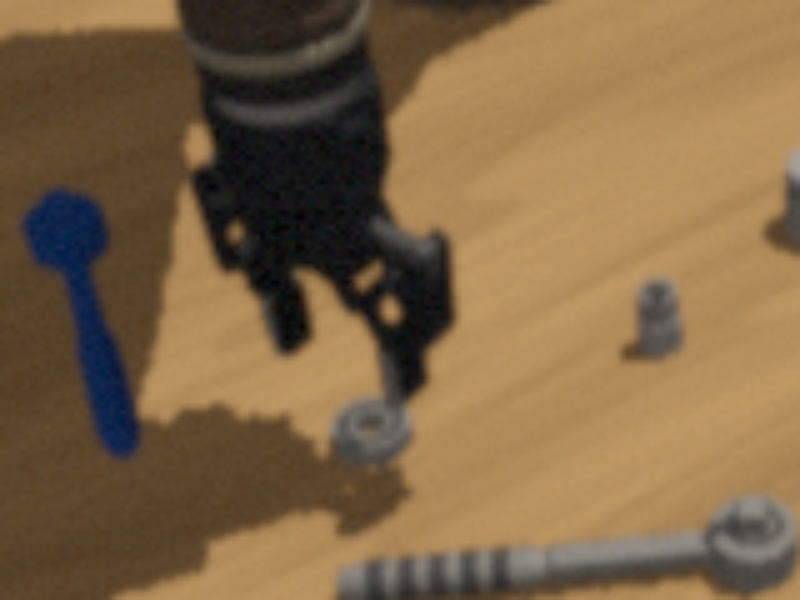

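The crop shows the open fingers above bearing B, which is at (370,430) in the crop, so I descend and grip.

Call:
send_rows(
  series=[
    [0.75,2.5,2.5,20,0,0,0],
    [0.75,2.5,2.5,35,0,0,0],
    [0.75,2.5,2.5,40,0,0,0],
    [0.75,2.5,2.5,40,0,0,0],
  ],
)

```text
time: 2.32
ee_pos: [0.4175, -0.3144, 0.0001]
tool_rot: [-179.9, -0.1, 109.5]
contact_force: [0.6, -0.4, 0.7]
gripper_width: 0.0644
```

Call:
send_rows(
  series=[
    [0,0,0,0,0,0,0],
    [0,0,0,0,0,0,0],
    [0,0,0,0,0,0,0],
    [0,0,0,0,0,0,0],
    [0,0,0,0,0,0,0],
  ],
)

```text
time: 2.73
ee_pos: [0.4193, -0.3156, 0.0028]
tool_rot: [179.9, 0.1, 109.6]
contact_force: [-1.4, 1.5, 5.9]
gripper_width: 0.0367
```

Call:
send_rows(
  series=[
    [0,0,0,0,0,0,0],
    [0,0,0,-40,0,0,0],
    [0,0,0,-80,0,0,0],
    [0,0,0,-80,0,0,0],
  ],
)

```text
time: 3.07
ee_pos: [0.422, -0.3174, 0.089]
tool_rot: [179.6, 0.5, 109.6]
contact_force: [0.9, -0.7, 0.1]
gripper_width: 0.0367
```

```bash
python3 -c "
from h import *
rel(430,331,80)"
```

```text
t 3.0667 p [ 422.  -317.4   89. ] rpy [179.65   0.53 109.63] j [-37.    9.2 -18.   62.2   0.   33.4] w 36.7 F [ 0.9 -0.7  0.1]
shift [608.  225.4   9. ] turn None
```

```bash
python3 -c "
from h import *
im=snap('scene','s2.png');u,v=map(int,proj('scene',(.422,-.317,.09)));cv2.imwrite('pics/s2c.png',cv2.resize(im[v-40:v+40,u-50:u+50],(800,640),interpolation=cv2.INTER_CUBIC)[:600])"
```

```text
(no output)
```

View pics/s2c.png

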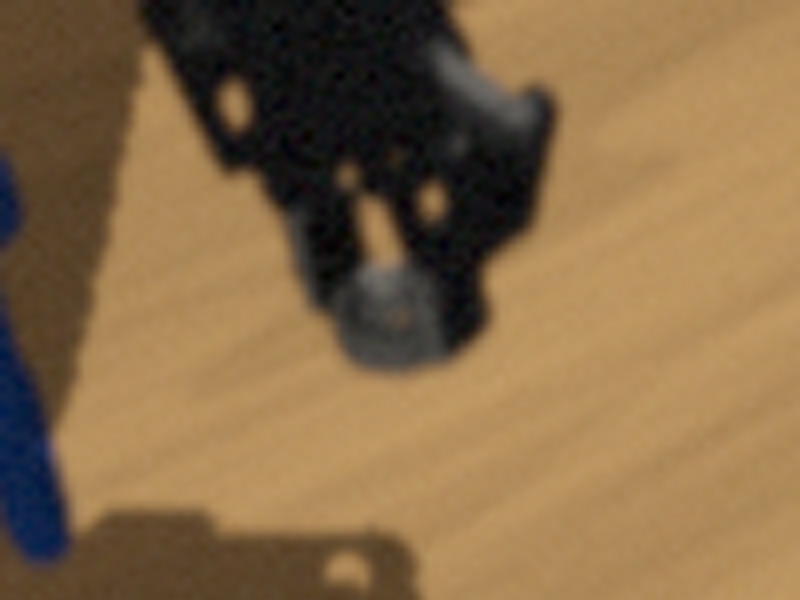

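The crop shows the bearing held flat between the pads at (395,315). I carry it to the dish.

Call:
send_rows(
  series=[
    [0,152,56,0,0,0,0],
    [0,152,56,0,0,0,0],
    [0,152,56,0,0,0,0],
    [0,152,56,0,0,0,0],
    [0,152,56,0,0,0,0],
  ],
)

```text
time: 3.53
ee_pos: [0.4189, -0.1477, 0.0804]
tool_rot: [-180.0, -0.2, 109.9]
contact_force: [-0.3, 0.2, -0.8]
gripper_width: 0.0372
```

Call:
send_rows(
  series=[
    [0,152,56,0,0,0,0],
    [0,152,56,0,0,0,0],
    [0,152,56,0,0,0,0],
    [0,152,56,0,0,0,0],
    [0,152,56,0,0,0,0],
  ],
)

```text
time: 3.95
ee_pos: [0.4214, 0.014, 0.0808]
tool_rot: [180.0, -0.1, 110.0]
contact_force: [0.3, 1.0, -1.0]
gripper_width: 0.0369
```

Call:
send_rows(
  series=[
    [0,152,56,0,0,0,0],
    [0,152,56,0,0,0,0],
    [0,152,56,0,0,0,0],
    [0,152,56,0,0,0,0],
    [0,152,56,0,0,0,0],
  ],
)

```text
time: 4.37
ee_pos: [0.4237, 0.176, 0.0808]
tool_rot: [179.9, -0.1, 110.0]
contact_force: [0.3, -0.3, -0.5]
gripper_width: 0.0366
```

Call:
send_rows(
  series=[
    [0,152,56,0,0,0,0],
    [0,152,56,0,0,0,0],
    [0,152,56,0,0,0,0],
    [0,152,56,0,0,0,0],
    [0,152,56,0,0,0,0],
  ],
)

```text
time: 4.78
ee_pos: [0.4256, 0.3382, 0.0804]
tool_rot: [179.9, -0.1, 109.9]
contact_force: [0.3, -0.6, 0.0]
gripper_width: 0.0368
```

```bash
python3 -c "
from h import *
rel(430,331,16.5)"
```

```text
t 4.7833 p [425.6 338.2  80.4] rpy [ 1.7992e+02 -1.2000e-01  1.0990e+02] j [ 3.840e+01  1.150e+01 -1.630e+01  6.210e+01  1.000e-01  1.085e+02] w 36.8 F [ 0.3 -0.6  0. ]
shift [-8.3  1.7 63.9] turn None
```

Call:
send_rows(
  series=[
    [0,-8,2,20,0,0,0],
    [0,-8,2,40,0,0,0],
    [0,-8,2,56,0,0,0],
    [0,-8,2,64,0,0,0],
    [0,-8,2,65,0,0,0],
  ],
)

```text
time: 5.2
ee_pos: [0.4288, 0.3246, 0.0143]
tool_rot: [-179.8, 0.1, 109.6]
contact_force: [-0.6, 0.2, -1.2]
gripper_width: 0.0371
```

Call:
send_rows(
  series=[
    [0,0,0,0,0,0,0],
    [0.6,0,0,0,0,0,0],
    [0.7,0,0,0,0,0,0],
    [0.7,0,0,0,0,0,0],
    [0.7,0,0,0,0,0,0],
  ],
)

```text
time: 5.62
ee_pos: [0.4301, 0.3264, 0.017]
tool_rot: [179.9, -0.0, 109.6]
contact_force: [0.7, 0.0, -0.6]
gripper_width: 0.0602
```

Call:
send_rows(
  series=[
    [0.7,0,0,-40,0,0,0],
    [0.7,0,0,-75,0,0,0],
    [0.75,0,0,-75,0,0,0],
  ],
)

```text
time: 5.87
ee_pos: [0.4326, 0.3284, 0.0984]
tool_rot: [179.4, -0.2, 109.7]
contact_force: [0.2, 0.9, 1.3]
gripper_width: 0.0638
```

```bash
python3 -c "
from h import *
rel(442,126,85)"
```

```text
t 5.8667 p [432.6 328.4  98.4] rpy [179.44  -0.18 109.66] j [ 37.2  10.6 -15.1  63.7   0.  107.5] w 63.8 F [0.2 0.9 1.3]
shift [-193.8  -59.3   13.4] turn None
```

Call:
send_rows(
  series=[
    [0.75,-97,-30,10,0,0,0],
    [0.75,-97,-30,10,0,0,0],
    [0.75,-97,-30,10,0,0,0],
  ],
)

```text
time: 6.12
ee_pos: [0.4334, 0.2219, 0.0813]
tool_rot: [-180.0, 0.1, 109.6]
contact_force: [0.8, -1.3, 0.2]
gripper_width: 0.0641
```

Call:
send_rows(
  series=[
    [0.75,-97,-30,30,0,0,0],
    [0.75,-97,-30,30,0,0,0],
    [0.75,-97,-30,30,0,0,0],
    [0.75,-97,-30,30,0,0,0],
    [0.75,-97,-30,30,0,0,0],
  ],
)

```text
time: 6.53
ee_pos: [0.4384, 0.1223, 0.0513]
tool_rot: [180.0, -0.0, 109.5]
contact_force: [0.1, 0.5, 0.0]
gripper_width: 0.0641
```

```bash
python3 -c "
from h import *
rel(442,126,2)"
```

```text
t 6.5333 p [438.4 122.3  51.3] rpy [ 1.7999e+02 -1.0000e-02  1.0950e+02] j [ 15.6   3.6 -29.4  57.    0.   86.1] w 64.1 F [0.1 0.5 0. ]
shift [ 2.3  4.6 49.3] turn None
```

Call:
send_rows(
  series=[
    [0.75,2.5,4.5,25,0,0,0],
    [0.75,2.5,4.5,40,0,0,0],
    [0.75,2.5,4.5,48,0,0,0],
    [0.75,2.5,4.5,49,0,0,0],
  ],
)

```text
time: 6.87
ee_pos: [0.441, 0.1277, 0.0012]
tool_rot: [-179.9, -0.0, 109.7]
contact_force: [-0.0, 0.3, 0.5]
gripper_width: 0.0634
```

Call:
send_rows(
  series=[
    [0,0,0,0,0,0,0],
    [0,0,0,0,0,0,0],
    [0,0,0,0,0,0,0],
    [0,0,0,0,0,0,0],
    [0,0,0,0,0,0,0],
  ],
)

```text
time: 7.28
ee_pos: [0.4427, 0.1277, 0.0037]
tool_rot: [179.9, -0.0, 109.7]
contact_force: [-1.5, 0.9, 6.6]
gripper_width: 0.037
```

Call:
send_rows(
  series=[
    [0,0,0,0,0,0,0],
    [0,0,0,-40,0,0,0],
    [0,0,0,-80,0,0,0],
    [0,0,0,-80,0,0,0],
  ],
)

```text
time: 7.62
ee_pos: [0.4458, 0.1283, 0.0897]
tool_rot: [179.4, 0.0, 109.7]
contact_force: [1.3, 0.8, 0.7]
gripper_width: 0.037
```

```bash
python3 -c "
from h import *
im=snap('top','t1.png');cv2.imwrite('pics/t1c.png',cv2.resize(im[205:275,135:285],(800,373),interpolation=cv2.INTER_CUBIC))
rel(411,382,85)"
```

```text
t 7.6667 p [445.  128.   86.9] rpy [1.7950e+02 4.0000e-02 1.0965e+02] j [ 16.1   2.6 -25.7  61.2  -0.   86.4] w 36.9 F [-0.2 -0.2 -0.3]
shift [250.6  53.4   1.9] turn None
```

View pics/t1c.png

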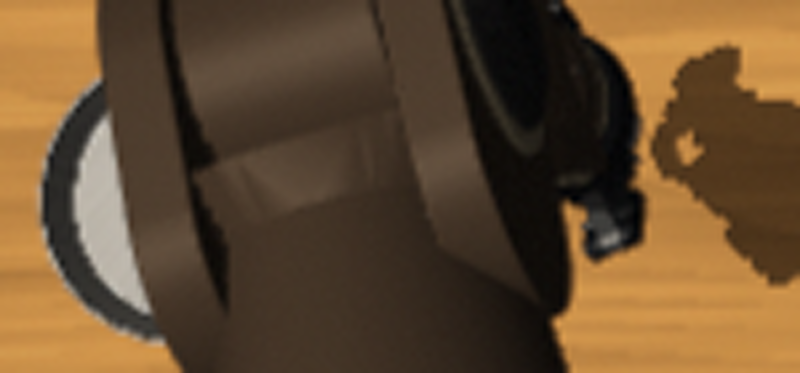

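The arm hides the dish in this view, so I check from the scene camera once the bearing is placed.

Call:
send_rows(
  series=[
    [0,125,27,0,0,0,0],
    [0,125,27,0,0,0,0],
    [0,125,27,0,0,0,0],
    [0,125,27,0,0,0,0],
  ],
)

```text
time: 8.0
ee_pos: [0.4245, 0.2592, 0.082]
tool_rot: [179.9, -0.1, 109.9]
contact_force: [-0.2, -1.2, -0.4]
gripper_width: 0.037
```

Call:
send_rows(
  series=[
    [0,125,27,0,0,0,0],
    [0,125,27,0,0,0,0],
    [0,125,27,0,0,0,0],
    [0,125,27,0,0,0,0],
    [0,125,27,0,0,0,0],
  ],
)

```text
time: 8.42
ee_pos: [0.4078, 0.3825, 0.0813]
tool_rot: [-179.9, 0.0, 109.9]
contact_force: [-0.0, -0.9, -1.6]
gripper_width: 0.037
```

```bash
python3 -c "
from h import *
im=snap('scene','s3.png');cv2.imwrite('pics/s3c.png',cv2.resize(im[100:175,350:450],(800,600),interpolation=cv2.INTER_CUBIC))
rel(411,382,16.5)"
```

```text
t 8.4667 p [407.9 380.9  81.3] rpy [-1.7991e+02  7.0000e-02  1.0976e+02] j [ 43.1  13.2 -14.1  62.8  -0.  113.3] w 36.5 F [-0.9 -0.8 -0.6]
shift [-0.1  3.3 64.8] turn None
```

View pics/s3c.png

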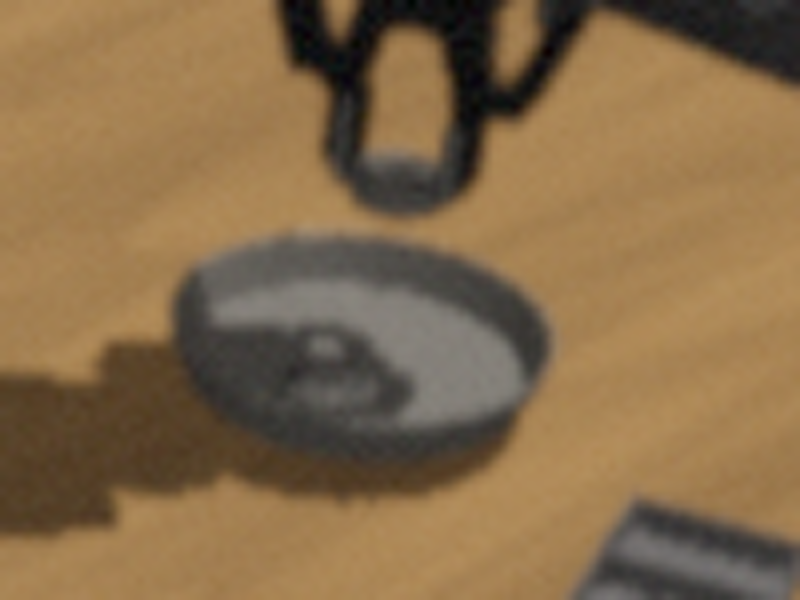

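The first bearing lies in the dish at about (345,370), partly in shadow, and the held one is level above the back. I lower it now.

Call:
send_rows(
  series=[
    [0,1,2,20,0,0,0],
    [0,1,2,40,0,0,0],
    [0,1,2,56,0,0,0],
    [0,1,2,64,0,0,0],
    [0,1,2,65,0,0,0],
  ],
)

```text
time: 8.88
ee_pos: [0.4095, 0.3801, 0.0166]
tool_rot: [-179.9, 0.1, 109.6]
contact_force: [-2.0, -0.2, -0.0]
gripper_width: 0.0369
```

Call:
send_rows(
  series=[
    [0,0,0,0,0,0,0],
    [0.6,0,0,0,0,0,0],
    [0.7,0,0,0,0,0,0],
    [0.7,0,0,0,0,0,0],
    [0.7,0,0,0,0,0,0],
  ],
)

```text
time: 9.3
ee_pos: [0.4104, 0.3823, 0.0176]
tool_rot: [180.0, -0.0, 109.6]
contact_force: [0.3, -0.7, -0.1]
gripper_width: 0.0596
```

Call:
send_rows(
  series=[
    [0.7,0,0,-40,0,0,0],
    [0.7,0,0,-80,0,0,0],
    [0.75,0,0,-100,0,0,0],
    [0.75,0,0,-100,0,0,0],
  ],
)

```text
time: 9.63
ee_pos: [0.4124, 0.3844, 0.1232]
tool_rot: [179.5, -0.2, 109.7]
contact_force: [0.6, 0.2, -0.2]
gripper_width: 0.0643
```

```bash
python3 -c "
from h import *
rel(426,-33.5,115)"
```

```text
t 9.6333 p [412.4 384.4 123.2] rpy [179.52  -0.2  109.66] j [ 43.   12.1 -10.   67.3  -0.  113.3] w 64.3 F [ 0.6  0.2 -0.2]
shift [-398.2 -127.8    8.2] turn None
```

Call:
send_rows(
  series=[
    [0.75,-133,-42,0,0,0,0],
    [0.75,-133,-42,0,0,0,0],
    [0.75,-133,-42,0,0,0,0],
    [0.75,-133,-42,0,0,0,0],
    [0.75,-133,-42,0,0,0,0],
  ],
)

```text
time: 10.05
ee_pos: [0.4148, 0.2399, 0.117]
tool_rot: [-180.0, 0.0, 109.4]
contact_force: [0.0, -0.1, 0.3]
gripper_width: 0.0637
```

Call:
send_rows(
  series=[
    [0.75,-133,-42,0,0,0,0],
    [0.75,-133,-42,0,0,0,0],
    [0.75,-133,-42,0,0,0,0],
    [0.75,-133,-42,0,0,0,0],
    [0.75,-133,-42,0,0,0,0],
  ],
)

```text
time: 10.47
ee_pos: [0.4206, 0.1016, 0.1171]
tool_rot: [-180.0, 0.0, 109.4]
contact_force: [-0.2, -0.8, -0.3]
gripper_width: 0.0637
```

Call:
send_rows(
  series=[
    [0.75,-133,-42,20,0,0,0],
    [0.75,-133,-42,20,0,0,0],
    [0.75,-133,-42,20,0,0,0],
    [0.75,-133,-42,20,0,0,0],
    [0.75,-133,-42,20,0,0,0],
  ],
)

```text
time: 10.88
ee_pos: [0.4261, -0.0373, 0.0965]
tool_rot: [-180.0, -0.0, 109.5]
contact_force: [-0.8, 0.7, -0.3]
gripper_width: 0.0645
```

```bash
python3 -c "
from h import *
im=snap('scene','s4.png');im=im[115:215,280:440];cv2.imwrite('pics/s4c.png',cv2.resize(im,(800,500),interpolation=cv2.INTER_CUBIC))
rel(426,-33.5,15)"
```

```text
t 10.9333 p [426.1 -36.   96.8] rpy [-1.7999e+02 -5.0000e-02  1.0953e+02] j [ -4.9  -1.1 -28.2  63.    0.   65.6] w 64.0 F [ 0.5  0.9 -1. ]
shift [ 2.4  0.7 81.8] turn None
```

View pics/s4c.png

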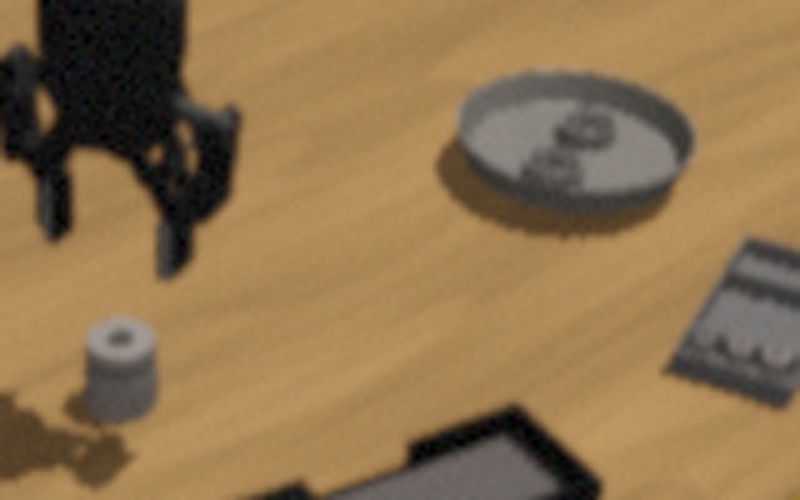

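The crop shows both bearings flat in the dish at (555,165) and (587,130), not overlapping. The fingers straddle the big socket at (120,370), so I descend and grip.

Call:
send_rows(
  series=[
    [0.75,2,1,30,0,0,0],
    [0.75,2,1,55,0,0,0],
    [0.75,2,1,75,0,0,0],
    [0.75,2,1,82,0,0,0],
    [0.75,2,1,82,0,0,0],
  ],
)

```text
time: 11.35
ee_pos: [0.4249, -0.032, 0.0138]
tool_rot: [-179.8, -0.1, 109.8]
contact_force: [-0.8, 0.5, -0.8]
gripper_width: 0.0642
```

Call:
send_rows(
  series=[
    [0,0,0,0,0,0,0],
    [0,0,0,0,0,0,0],
    [0,0,0,0,0,0,0],
    [0,0,0,0,0,0,0],
    [0,0,0,0,0,0,0],
  ],
)

```text
time: 11.77
ee_pos: [0.4273, -0.0333, 0.0169]
tool_rot: [179.8, 0.0, 109.7]
contact_force: [0.4, 2.3, 6.3]
gripper_width: 0.0406
```

Call:
send_rows(
  series=[
    [0,0,0,0,0,0,0],
    [0,0,0,-40,0,0,0],
    [0,0,0,-70,0,0,0],
    [0,0,0,-70,0,0,0],
    [0,0,0,-70,0,0,0],
  ],
)

```text
time: 12.18
ee_pos: [0.4275, -0.0338, 0.0871]
tool_rot: [179.8, 0.1, 109.6]
contact_force: [-1.0, -0.7, -2.8]
gripper_width: 0.0404
```

```bash
python3 -c "
from h import *
rel(616.4,299.3,85,110.2)"
```

```text
t 12.1833 p [427.5 -33.8  87.1] rpy [1.7977e+02 1.1000e-01 1.0964e+02] j [ -4.5  -0.9 -29.2  61.4  -0.   65.8] w 40.4 F [-1.  -0.7 -2.8]
shift [250.2 289.9   2.1] turn [np.float64(-0.01), np.float64(3.132)]
```

Call:
send_rows(
  series=[
    [0,83,97,0,0,0,0],
    [0,83,97,0,0,0,0],
    [0,83,97,0,0,0,0],
    [0,83,97,0,0,0,0],
  ],
)

```text
time: 12.52
ee_pos: [0.4919, 0.0818, 0.0839]
tool_rot: [179.9, -0.1, 109.9]
contact_force: [1.2, 0.4, -1.1]
gripper_width: 0.0402
```

Call:
send_rows(
  series=[
    [0,83,97,0,0,0,0],
    [0,83,97,0,0,0,0],
    [0,83,97,0,0,0,0],
    [0,83,97,0,0,0,0],
  ],
)

```text
time: 12.85
ee_pos: [0.5551, 0.1931, 0.083]
tool_rot: [180.0, -0.1, 109.9]
contact_force: [0.0, 1.0, -1.7]
gripper_width: 0.0405
```

Call:
send_rows(
  series=[
    [0,83,97,0,0,0,0],
    [0,83,97,0,0,0,0],
    [0,83,97,0,0,0,0],
    [0,83,97,0,0,0,0],
    [0,83,97,0,0,0,0],
  ],
)

```text
time: 13.27
ee_pos: [0.6159, 0.3002, 0.082]
tool_rot: [-179.8, 0.0, 109.8]
contact_force: [-0.7, 0.8, -2.1]
gripper_width: 0.0407
```

```bash
python3 -c "
from h import *
im=snap('scene','s5.png');im=im[110:210,370:490];cv2.imwrite('pics/s5c.png',cv2.resize(im,(720,600),interpolation=cv2.INTER_CUBIC))
rel(616.4,299.3,18.5)"
```

```text
t 13.3167 p [615.3 298.7  82.7] rpy [-1.7977e+02  5.0000e-02  1.0972e+02] j [25.9 26.5  4.8 68.5 -0.  96.2] w 40.3 F [-0.7 -0.4 -1.8]
shift [ 0.2  1.2 64.2] turn None
```

View pics/s5c.png

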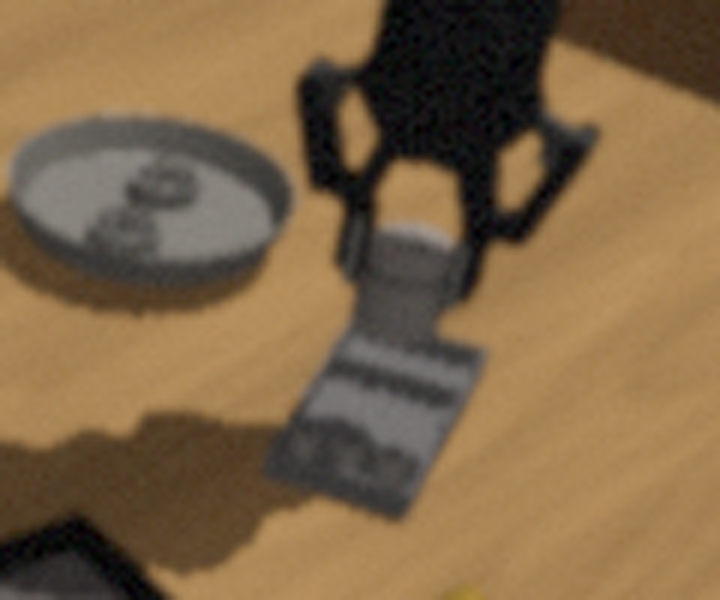

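The crop shows the big socket held upright above and behind the tray's wide bay, and the bearings still flat. I lower it now.

Call:
send_rows(
  series=[
    [0,0,1,25,0,0,0],
    [0,0,1,45,0,0,0],
    [0,0,1,57,0,0,0],
    [0,0,1,63,0,0,0],
    [0,0,1,64,0,0,0],
  ],
)

```text
time: 13.73
ee_pos: [0.6161, 0.2976, 0.0207]
tool_rot: [-179.9, 0.0, 109.6]
contact_force: [0.8, 0.1, -2.7]
gripper_width: 0.0402
```

Call:
send_rows(
  series=[
    [0,0,0,0,0,0,0],
    [0.6,0,0,0,0,0,0],
    [0.7,0,0,0,0,0,0],
    [0.7,0,0,0,0,0,0],
    [0.7,0,0,0,0,0,0],
  ],
)

```text
time: 14.15
ee_pos: [0.6177, 0.2994, 0.0222]
tool_rot: [179.9, -0.0, 109.7]
contact_force: [-0.3, 0.5, -0.2]
gripper_width: 0.0598
```

Call:
send_rows(
  series=[
    [0.7,0,0,-40,0,0,0],
    [0.7,0,0,-80,0,0,0],
    [0.75,0,0,-95,0,0,0],
    [0.75,0,0,-95,0,0,0],
  ],
)

```text
time: 14.48
ee_pos: [0.6197, 0.3004, 0.1226]
tool_rot: [179.5, -0.1, 109.7]
contact_force: [0.6, -0.7, 0.3]
gripper_width: 0.064
```

```bash
python3 -c "
from h import *
rel(451,-162,95)"
```

```text
t 14.4833 p [619.7 300.4 122.6] rpy [ 1.7947e+02 -6.0000e-02  1.0966e+02] j [25.9 25.6  8.5 72.4  0.  96.2] w 64.0 F [ 0.6 -0.7  0.3]
shift [-378.7 -314.4   27.6] turn None
```

Call:
send_rows(
  series=[
    [0.6,-95,-79,0,0,0,0],
    [0.6,-95,-79,0,0,0,0],
    [0.6,-95,-79,0,0,0,0],
    [0.6,-95,-79,0,0,0,0],
  ],
)

```text
time: 14.82
ee_pos: [0.5715, 0.1776, 0.1156]
tool_rot: [-179.8, 0.1, 109.4]
contact_force: [0.7, 0.5, -0.4]
gripper_width: 0.051
```

Call:
send_rows(
  series=[
    [0.6,-95,-79,0,0,0,0],
    [0.6,-95,-79,0,0,0,0],
    [0.6,-95,-79,0,0,0,0],
    [0.6,-95,-79,0,0,0,0],
  ],
)

```text
time: 15.15
ee_pos: [0.5293, 0.062, 0.1158]
tool_rot: [-179.8, 0.1, 109.4]
contact_force: [-0.8, 0.6, -0.3]
gripper_width: 0.0509
```

Call:
send_rows(
  series=[
    [0.6,-95,-79,0,0,0,0],
    [0.6,-95,-79,0,0,0,0],
    [0.6,-95,-79,0,0,0,0],
    [0.6,-95,-79,0,0,0,0],
  ],
)

```text
time: 15.48
ee_pos: [0.4873, -0.0537, 0.1159]
tool_rot: [-179.9, 0.1, 109.3]
contact_force: [0.4, 0.7, 0.5]
gripper_width: 0.0512
```

Call:
send_rows(
  series=[
    [0.6,-95,-79,20,0,0,0],
    [0.6,-95,-79,20,0,0,0],
    [0.6,-95,-79,20,0,0,0],
    [0.6,-95,-79,20,0,0,0],
    [0.6,-95,-79,20,0,0,0],
  ],
)

```text
time: 15.9
ee_pos: [0.4465, -0.1664, 0.0956]
tool_rot: [-180.0, -0.1, 109.4]
contact_force: [0.1, 0.6, 0.5]
gripper_width: 0.0513
```

```bash
python3 -c "
from h import *
im=snap('scene','s6.png');a=cv2.resize(im[130:210,395:475],(400,400),interpolation=cv2.INTER_CUBIC);b=cv2.resize(im[150:230,230:310],(400,400),interpolation=cv2.INTER_CUBIC);cv2.imwrite('pics/s6c.png',np.hstack([a,b]))
rel(451,-162,10)"
```

```text
t 15.95 p [ 447.1 -165.3   95.9] rpy [-1.7999e+02 -5.0000e-02  1.0953e+02] j [-20.3   4.2 -22.8  63.    0.   50.2] w 51.3 F [-0.2  0.5  0.3]
shift [ 1.8  4.8 85.9] turn None
```

View pics/s6c.png

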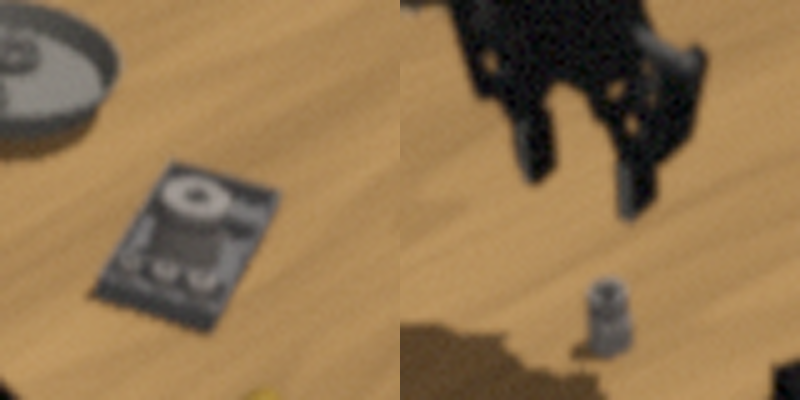

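In the left half the big socket stands upright in the wide bay at (195,215). In the right half the fingers are over the small socket at (610,315), so I grip it.

Call:
send_rows(
  series=[
    [0.6,2,4.5,30,0,0,0],
    [0.6,2,4.5,55,0,0,0],
    [0.6,2,4.5,75,0,0,0],
    [0.6,2,4.5,84,0,0,0],
    [0.6,2,4.5,84,0,0,0],
  ],
)

```text
time: 16.37
ee_pos: [0.45, -0.1598, 0.0104]
tool_rot: [-179.8, -0.2, 109.8]
contact_force: [-0.7, -0.7, -0.3]
gripper_width: 0.0518
```

Call:
send_rows(
  series=[
    [0,0,0,0,0,0,0],
    [0,0,0,0,0,0,0],
    [0,0,0,0,0,0,0],
    [0,0,0,0,0,0,0],
    [0,0,0,0,0,0,0],
  ],
)

```text
time: 16.78
ee_pos: [0.4524, -0.1618, 0.0139]
tool_rot: [179.8, 0.1, 109.7]
contact_force: [-0.0, 1.9, 6.6]
gripper_width: 0.0219
```

Call:
send_rows(
  series=[
    [0,0,0,0,0,0,0],
    [0,0,0,-40,0,0,0],
    [0,0,0,-80,0,0,0],
    [0,0,0,-110,0,0,0],
    [0,0,0,-110,0,0,0],
  ],
)

```text
time: 17.2
ee_pos: [0.4542, -0.1629, 0.1292]
tool_rot: [179.5, 0.4, 109.6]
contact_force: [0.6, -0.0, -0.9]
gripper_width: 0.0219
```

```bash
python3 -c "
from h import *
rel(597.3,351.4,115,110.2)"
```

```text
t 17.2 p [ 454.2 -162.9  129.2] rpy [179.53   0.39 109.63] j [-19.7   3.3 -19.4  66.6  -0.   50.6] w 21.9 F [ 0.6 -0.  -0.9]
shift [436.4 307.6  14.2] turn [np.float64(-0.01), np.float64(3.132)]
```

Call:
send_rows(
  series=[
    [0,109,77,0,0,0,0],
    [0,109,77,0,0,0,0],
    [0,109,77,0,0,0,0],
    [0,109,77,0,0,0,0],
  ],
)

```text
time: 17.53
ee_pos: [0.4879, -0.0289, 0.1224]
tool_rot: [179.9, -0.1, 109.9]
contact_force: [0.1, -0.2, -0.5]
gripper_width: 0.022
```

Call:
send_rows(
  series=[
    [0,109,77,0,0,0,0],
    [0,109,77,0,0,0,0],
    [0,109,77,0,0,0,0],
    [0,109,77,0,0,0,0],
  ],
)

```text
time: 17.87
ee_pos: [0.524, 0.1002, 0.1221]
tool_rot: [179.9, -0.1, 109.9]
contact_force: [-0.2, -1.0, -0.7]
gripper_width: 0.022
```

Call:
send_rows(
  series=[
    [0,109,77,0,0,0,0],
    [0,109,77,0,0,0,0],
    [0,109,77,0,0,0,0],
    [0,109,77,0,0,0,0],
  ],
)

```text
time: 18.2
ee_pos: [0.5597, 0.2289, 0.1217]
tool_rot: [179.9, -0.1, 109.9]
contact_force: [-0.6, -0.6, -0.1]
gripper_width: 0.0223
```

Call:
send_rows(
  series=[
    [0,109,77,0,0,0,0],
    [0,109,77,0,0,0,0],
    [0,109,77,0,0,0,0],
    [0,109,77,0,0,0,0],
    [0,109,77,0,0,0,0],
  ],
)

```text
time: 18.62
ee_pos: [0.5945, 0.3547, 0.1208]
tool_rot: [-179.9, 0.0, 109.8]
contact_force: [-0.4, -0.4, -0.5]
gripper_width: 0.0221
```

```bash
python3 -c "
from h import *
rel(597.3,351.4,15)"
```

```text
t 18.6167 p [594.5 354.7 120.8] rpy [-1.7994e+02  1.0000e-02  1.0982e+02] j [ 30.8  26.6   9.8  73.2   0.  101. ] w 22.1 F [-0.4 -0.4 -0.5]
shift [ -4.1   1.5 105.8] turn None
```

Call:
send_rows(
  series=[
    [0,-3,2,40,0,0,0],
    [0,-3,2,70,0,0,0],
    [0,-3,2,80,0,0,0],
    [0,-3,2,80,0,0,0],
  ],
)

```text
time: 18.95
ee_pos: [0.5951, 0.3475, 0.0389]
tool_rot: [-179.6, 0.1, 109.6]
contact_force: [-0.5, -0.1, -0.9]
gripper_width: 0.022
```

```bash
python3 -c "
from h import *
im=snap('scene','s7.png');cv2.imwrite('pics/s7c.png',cv2.resize(im[110:200,390:490],(660,594),interpolation=cv2.INTER_CUBIC))
rel(597.3,351.4,15)"
```

```text
t 19.0 p [596.4 348.5  41.5] rpy [-1.7982e+02  5.0000e-02  1.0958e+02] j [ 30.3  28.3   2.3  64.2  -0.  100.7] w 21.8 F [-0.2  0.2  0.1]
shift [ 2.4  1.9 26.5] turn None
```

View pics/s7c.png

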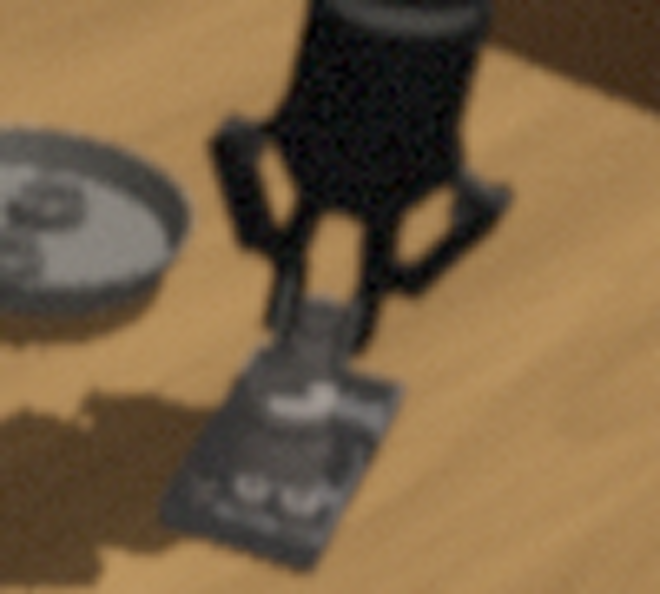

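The crop shows the small socket held upright over the far (narrow) bay, centred between its side walls. I lower it and open only a little.

Call:
send_rows(
  series=[
    [0,1,1,12,0,0,0],
    [0,1,1,20,0,0,0],
    [0,1,1,25,0,0,0],
    [0,1,1,26,0,0,0],
    [0,1,1,26,0,0,0],
  ],
)

```text
time: 19.42
ee_pos: [0.5983, 0.3518, 0.017]
tool_rot: [179.9, 0.0, 109.7]
contact_force: [-0.3, -0.2, 1.5]
gripper_width: 0.022
```

Call:
send_rows(
  series=[
    [0.3,0,0,0,0,0,0],
    [0.36,0,0,0,0,0,0],
    [0.36,0,0,0,0,0,0],
    [0.36,0,0,-15,0,0,0],
    [0.36,0,0,-40,0,0,0],
  ],
)

```text
time: 19.83
ee_pos: [0.5961, 0.3507, 0.0534]
tool_rot: [-179.7, 0.1, 109.7]
contact_force: [-0.5, 0.1, -0.9]
gripper_width: 0.0309
```

Call:
send_rows(
  series=[
    [0.36,0,0,-40,0,0,0],
    [0.5,0,0,-70,0,0,0],
    [0.5,0,0,-70,0,0,0],
  ],
)

```text
time: 20.08
ee_pos: [0.6006, 0.3534, 0.1343]
tool_rot: [179.4, -0.1, 109.7]
contact_force: [0.3, -0.2, 0.9]
gripper_width: 0.043
```

```bash
python3 -c "
from h import *
rel(571.5,-271,120,58.4)"
```

```text
t 20.0833 p [600.6 353.4 134.3] rpy [ 1.7938e+02 -1.2000e-01  1.0966e+02] j [ 30.5  26.3  11.1  74.1   0.  100.8] w 43.0 F [ 0.3 -0.2  0.9]
shift [-578.2 -237.4   14.3] turn [np.float64(0.895), np.float64(-2.247)]
```

Call:
send_rows(
  series=[
    [0.5,-116,-47,0,0,0,0],
    [0.5,-116,-47,0,0,0,0],
    [0.5,-116,-47,0,0,0,0],
    [0.5,-116,-47,0,0,0,0],
  ],
)

```text
time: 20.42
ee_pos: [0.5921, 0.2206, 0.1266]
tool_rot: [-179.9, 0.1, 109.4]
contact_force: [0.6, 1.5, 0.2]
gripper_width: 0.0425
```

Call:
send_rows(
  series=[
    [0.5,-116,-47,0,0,0,0],
    [0.5,-116,-47,0,0,0,0],
    [0.5,-116,-47,0,0,0,0],
    [0.5,-116,-47,0,0,0,0],
  ],
)

```text
time: 20.75
ee_pos: [0.5868, 0.0955, 0.1265]
tool_rot: [-179.9, 0.1, 109.3]
contact_force: [0.9, 0.3, 0.6]
gripper_width: 0.0429
```

Call:
send_rows(
  series=[
    [0.5,-116,-47,0,0,0,0],
    [0.5,-116,-47,0,0,0,0],
    [0.5,-116,-47,0,0,0,0],
    [0.5,-116,-47,0,0,0,0],
  ],
)

```text
time: 21.08
ee_pos: [0.5817, -0.0296, 0.1263]
tool_rot: [-180.0, 0.1, 109.3]
contact_force: [-0.1, -0.0, -0.2]
gripper_width: 0.043
```

Call:
send_rows(
  series=[
    [0.5,-116,-47,0,0,0,0],
    [0.5,-116,-47,0,0,0,0],
    [0.5,-116,-47,0,0,0,0],
    [0.5,-116,-47,0,0,0,0],
  ],
)

```text
time: 21.42
ee_pos: [0.5765, -0.1545, 0.1261]
tool_rot: [-180.0, 0.1, 109.3]
contact_force: [-1.1, 0.2, 0.0]
gripper_width: 0.0425
```

Call:
send_rows(
  series=[
    [0.5,-116,-47,0,0,0,0],
    [0.5,-116,-47,0,0,0,0],
    [0.5,-116,-47,0,0,0,0],
    [0.5,-116,-47,0,0,0,0],
  ],
)

```text
time: 21.75
ee_pos: [0.5712, -0.2796, 0.1258]
tool_rot: [-180.0, 0.2, 109.3]
contact_force: [0.0, -0.1, 0.6]
gripper_width: 0.0428
```

Call:
send_rows(
  series=[
    [0.5,0,0,0,0,0,0.45],
    [0.5,0,0,0,0,0,0.45],
    [0.5,0,0,0,0,0,0.45],
    [0.5,0,0,0,0,0,0.45],
  ],
)

```text
time: 22.08
ee_pos: [0.5718, -0.2731, 0.1261]
tool_rot: [-180.0, -0.0, 83.5]
contact_force: [0.3, 1.2, 0.1]
gripper_width: 0.0427
```

Call:
send_rows(
  series=[
    [0.5,0,0,20,0,0,0.445],
    [0.5,0,0,20,0,0,0.445],
    [0.5,0,0,20,0,0,0.445],
    [0.5,0,0,20,0,0,0.445],
    [0.5,0,0,20,0,0,0.445],
  ],
)

```text
time: 22.5
ee_pos: [0.5718, -0.2729, 0.106]
tool_rot: [-180.0, -0.0, 58.3]
contact_force: [0.5, 0.4, 0.2]
gripper_width: 0.0425
```

```bash
python3 -c "
from h import *
im=snap('scene','s8.png');im=np.hstack([cv2.resize(im[130:210,395:475],(300,300)),cv2.resize(im[195:295,190:340],(450,300))]);cv2.imwrite('pics/s8c.png',im)
rel(571.5,-271,10,58.4)"
```

```text
t 22.55 p [ 571.8 -273.   106.2] rpy [-1.7999e+02 -1.0000e-02  5.8480e+01] j [-25.5  20.3  -1.2  68.4   0.   96. ] w 42.7 F [-0.2 -0.1  0.3]
shift [ 1.5 -1.3 96.2] turn [np.float64(0.001), np.float64(-3.14)]
```

View pics/s8c.png

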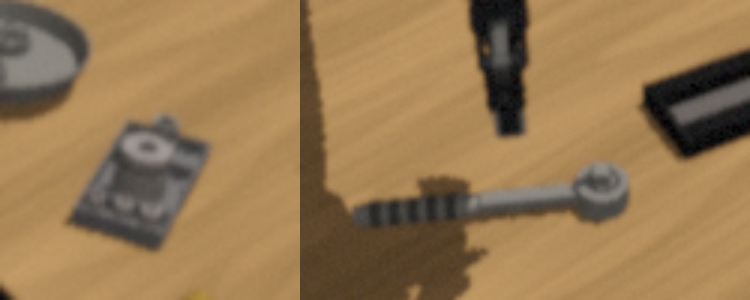

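The small socket shows behind the big one in the tray, at (165,122). The gripper is over the ratchet neck and square to it, so I grip.

Call:
send_rows(
  series=[
    [0.5,1.5,-1,35,0,0,0],
    [0.5,1.5,-1,65,0,0,0],
    [0.5,1.5,-1,90,0,0,0],
    [0.5,1.5,-1,102,0,0,0],
    [0.5,1.5,-1,102,0,0,0],
  ],
)

```text
time: 22.97
ee_pos: [0.5696, -0.2705, 0.0011]
tool_rot: [-179.7, 0.0, 58.5]
contact_force: [-1.1, 0.0, -0.2]
gripper_width: 0.0427
```

Call:
send_rows(
  series=[
    [0,0,0,0,0,0,0],
    [0,0,0,0,0,0,0],
    [0,0,0,0,0,0,0],
    [0,0,0,0,0,0,0],
    [0,0,0,0,0,0,0],
  ],
)

```text
time: 23.38
ee_pos: [0.5728, -0.2723, 0.0065]
tool_rot: [179.8, -0.0, 58.4]
contact_force: [-0.9, 0.9, 6.2]
gripper_width: 0.0122
```

Call:
send_rows(
  series=[
    [0,0,0,0,0,0,0],
    [0,0,0,0,0,0,0],
    [0,0,0,-30,0,0,0],
    [0,0,0,-60,0,0,0],
    [0,0,0,-80,0,0,0],
  ],
)

```text
time: 23.8
ee_pos: [0.5718, -0.2719, 0.0865]
tool_rot: [179.9, -0.0, 58.4]
contact_force: [1.4, -1.6, -3.4]
gripper_width: 0.0121
```

```bash
python3 -c "
from h import *
im=snap('scene','s9.png');cv2.imwrite('pics/s9c.png',cv2.resize(im[160:290,190:350],(738,600),interpolation=cv2.INTER_CUBIC))
rel(602.2,7.4,85,78.3)"
```

```text
t 23.85 p [ 573.7 -272.8   90.7] rpy [ 1.7959e+02 -4.0000e-02  5.8370e+01] j [-25.4  20.5  -2.9  66.1  -0.   96.2] w 12.0 F [ 2.8 -0.7 -0.3]
shift [ 253.6 -122.6    5.7] turn [np.float64(-0.348), np.float64(2.794)]
```

View pics/s9c.png

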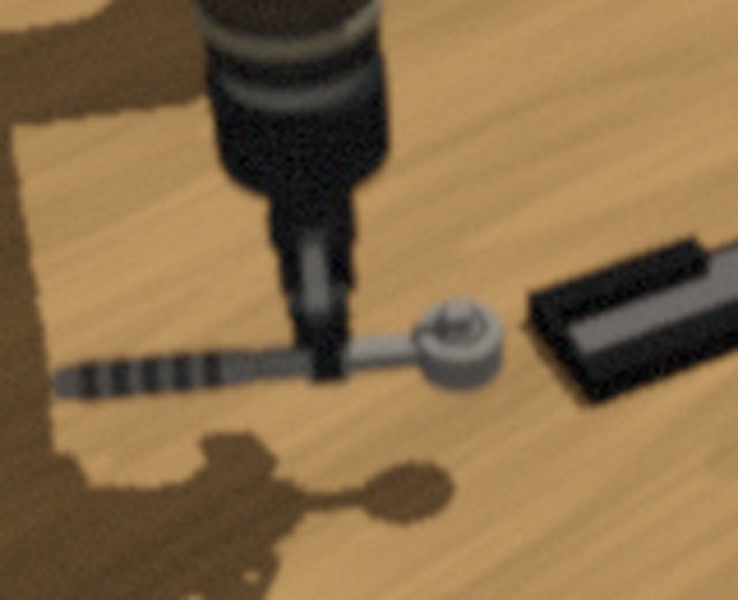

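The crop shows the ratchet level in the grip at its neck, (325,360), drive square up. I carry it to the holder and turn it.

Call:
send_rows(
  series=[
    [0,84,-41,0,0,0,0],
    [0,84,-41,0,0,0,0],
    [0,84,-41,0,0,0,0],
    [0,84,-41,0,0,0,0],
  ],
)

```text
time: 24.18
ee_pos: [0.5802, -0.1756, 0.0832]
tool_rot: [-179.9, -0.0, 58.6]
contact_force: [0.1, -0.1, -5.0]
gripper_width: 0.0123
```

Call:
send_rows(
  series=[
    [0,84,-41,0,0,0,0],
    [0,84,-41,0,0,0,0],
    [0,84,-41,0,0,0,0],
    [0,84,-41,0,0,0,0],
  ],
)

```text
time: 24.52
ee_pos: [0.5896, -0.0834, 0.0834]
tool_rot: [-179.9, 0.0, 58.6]
contact_force: [0.6, -0.1, -5.0]
gripper_width: 0.0127
```

Call:
send_rows(
  series=[
    [0,84,-41,0,0,0,0],
    [0,84,-41,0,0,0,0],
    [0,84,-41,0,0,0,0],
    [0,84,-41,0,0,0,0],
  ],
)

```text
time: 24.85
ee_pos: [0.5992, 0.0089, 0.0836]
tool_rot: [-180.0, 0.0, 58.6]
contact_force: [-0.3, -0.9, -4.9]
gripper_width: 0.0121
```

Call:
send_rows(
  series=[
    [0,0,0,0,0,0,-0.1],
    [0,0,0,0,0,0,-0.2],
    [0,0,0,0,0,0,-0.3],
    [0,0,0,0,0,0,-0.345],
    [0,0,0,0,0,0,-0.345],
  ],
)

```text
time: 25.27
ee_pos: [0.5988, 0.0053, 0.0837]
tool_rot: [-180.0, 0.1, 78.1]
contact_force: [-0.5, -0.0, -4.8]
gripper_width: 0.0123
```

```bash
python3 -c "
from h import *
im=snap('scene','s10.png');cv2.imwrite('pics/s10c.png',cv2.resize(im[140:270,280:440],(738,600),interpolation=cv2.INTER_CUBIC))
rel(602.2,7.4,7,78.3)"
```

```text
t 25.3167 p [598.8   5.5  83.8] rpy [-1.7997e+02  5.0000e-02  7.7980e+01] j [  0.6  17.3  -8.4  64.4  -0.  102.6] w 11.9 F [-0.4 -0.3 -4.7]
shift [ 2.5  2.9 76.8] turn [np.float64(-0.006), np.float64(3.136)]
```

View pics/s10c.png

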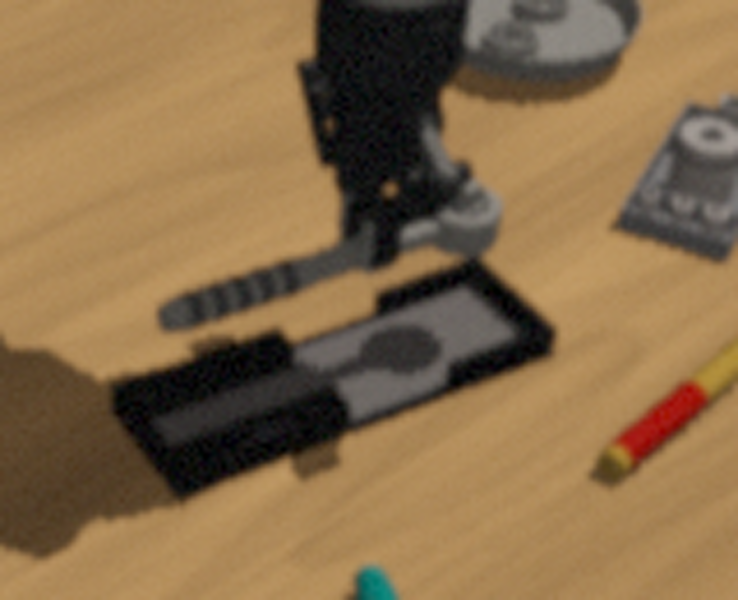

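The ratchet is parallel to the holder, head towards the wide end. I lower it in two stages.

Call:
send_rows(
  series=[
    [0,2.5,3,25,0,0,-0.006],
    [0,2.5,3,45,0,0,-0.006],
    [0,2.5,3,50,0,0,-0.006],
    [0,2.5,3,50,0,0,-0.006],
  ],
)

```text
time: 25.65
ee_pos: [0.6007, 0.0082, 0.0322]
tool_rot: [-179.8, 0.1, 78.4]
contact_force: [-0.4, 0.6, -4.9]
gripper_width: 0.0126
```

Call:
send_rows(
  series=[
    [0,0,0,10,0,0,0],
    [0,0,0,18,0,0,0],
    [0,0,0,23,0,0,0],
    [0,0,0,26,0,0,0],
    [0,0,0,26,0,0,0],
  ],
)

```text
time: 26.07
ee_pos: [0.6027, 0.009, 0.0104]
tool_rot: [179.9, 0.0, 78.5]
contact_force: [-6.4, -0.9, 8.4]
gripper_width: 0.0125
```

```bash
python3 -c "
from h import *
im=snap('scene','s11.png');cv2.imwrite('pics/s11c.png',cv2.resize(im[160:270,290:430],(764,600),interpolation=cv2.INTER_CUBIC))
rel(602.2,7.4,7,78.3)"
```

```text
t 26.1167 p [602.7   9.   10.4] rpy [179.9    0.    78.47] j [  0.9  20.3 -13.9  55.7  -0.  102.4] w 12.5 F [-6.  -0.4  8. ]
shift [-1.6 -0.2  3.4] turn [np.float64(0.003), np.float64(-3.139)]
```

View pics/s11c.png

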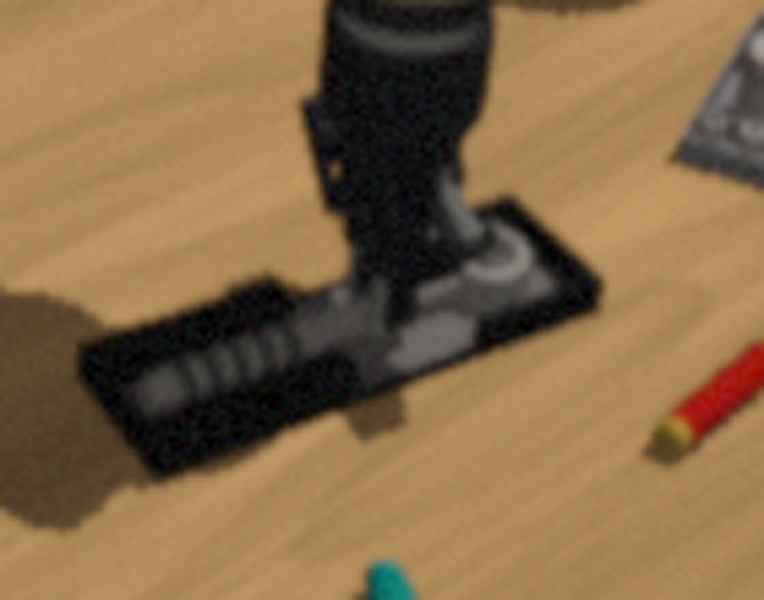

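The ratchet lies in the recess with the head in the wide end. The contact height of 10.4 mm matches the grasp height plus the 4 mm floor, so I release and lift.

Call:
send_rows(
  series=[
    [0.2,0,0,0,0,0,0],
    [0.35,0,0,0,0,0,0],
    [0.4,0,0,0,0,0,0],
    [0.4,0,0,0,0,0,0],
    [0.4,0,0,0,0,0,0],
  ],
)

```text
time: 26.53
ee_pos: [0.6027, 0.0092, 0.0084]
tool_rot: [180.0, -0.0, 78.5]
contact_force: [-0.2, 0.3, -0.5]
gripper_width: 0.0343
```

Call:
send_rows(
  series=[
    [0.4,0,0,-25,0,0,0],
    [0.4,0,0,-60,0,0,0],
    [0.4,0,0,-100,0,0,0],
    [0.4,0,0,-140,0,0,0],
    [0.4,0,0,-150,0,0,0],
  ],
)

```text
time: 26.95
ee_pos: [0.605, 0.0092, 0.1654]
tool_rot: [179.5, -0.1, 78.5]
contact_force: [1.0, -0.1, 0.0]
gripper_width: 0.0343
```

Call:
send_rows(
  series=[
    [0.4,-150,100,0,0,0,0],
    [0.4,-150,100,0,0,0,0],
    [0.4,-150,100,0,0,0,0],
    [0.4,-150,100,0,0,0,0],
    [0.4,-150,100,0,0,0,0],
  ],
)

```text
time: 27.37
ee_pos: [0.6718, -0.1628, 0.1573]
tool_rot: [180.0, 0.1, 78.3]
contact_force: [-0.6, 1.0, -1.0]
gripper_width: 0.0341
```

Call:
send_rows(
  series=[
    [0.4,-150,-50,0,0,0,0],
    [0.4,-150,-50,0,0,0,0],
    [0.4,-150,-50,0,0,0,0],
    [0.4,-150,-50,0,0,0,0],
    [0.4,-150,-50,0,0,0,0],
  ],
)

```text
time: 27.78
ee_pos: [0.5885, -0.2996, 0.1582]
tool_rot: [-180.0, 0.1, 78.1]
contact_force: [1.2, 1.0, 0.1]
gripper_width: 0.0346
```

```bash
python3 -c "
from h import *
a=snap('top','t12.png');b=snap('scene','s12.png')
f=lambda i,s:cv2.resize(i,s,interpolation=cv2.INTER_CUBIC)
cv2.imwrite('pics/f.png',np.vstack([f(a[145:275,140:350],(480,297)),f(b[120:260,290:480],(480,354))])[:600])
rel(0,0,0)"
```

```text
t 27.8833 p [ 590.9 -295.8  158.2] rpy [ 1.800e+02 -2.000e-02  7.833e+01] j [-26.6  22.5   8.5  75.9   0.   75.1] w 34.0 F [-0.5  0.8 -0.4]
shift [ 170.2 -638.5  158.2] turn None
```

I've used up the picture viewer's limit, so the final checks are numeric: bearing circles in the dish, socket tops in the tray, and the ratchet against the holder.

```bash
python3 - <<'E'
from h import *
a=cv2.imread('pics/top0.png').astype(int);b=cv2.imread('pics/t12.png').astype(int)
d=(np.abs(a-b).sum(2)>60).astype(np.uint8)
d=cv2.morphologyEx(d,cv2.MORPH_CLOSE,np.ones((3,3)))
n,l,st,ce=cv2.connectedComponentsWithStats(d)
for i in range(1,n):
    if st[i,4]>15 and 130<ce[i][0]<420 and 60<ce[i][1]<290: print(st[i],ce[i].round(1),(ray('top',*ce[i],.03)*1e3).round(0)[:2])
for nme,X in dict(bB=(.430,.326,.025),bA=(.411,.383,.025),L=(.617,.299,.048),S=(.597,.351,.041),head=(.615,.070,.028),end=(.577,-.114,.018)).items(): print(nme,proj('top',X).round(1))
g=cv2.cvtColor(b.astype(np.uint8),cv2.COLOR_BGR2GRAY)
def show(x0,x1,y0,y1):
    for r in g[y0:y1,x0:x1]: print(' '.join('%3d'%v for v in r))
show(163,192,158,192)
E
```

```text
[     0      0    640    400 225403] [326.9 193.9] [541. -86.]
bB [182.4 237.3]
bA [162.2 244.6]
L [190.  170.4]
S [172.5 178.4]
head [271.7 170.1]
end [336.  181.8]
147 147 147 147 147 146 146 146 144 145 145 144 144 144 145 144 145 144 144 145 147 146 146 146 146 147 147 147 147
149 149 150 150 149 149 150 149 149 149 147 148 148 149 150 151 152 151 151 153 157 158 157 158 159 159 161 159 158
152 152 150 152 152 151 152 152 152 153 154 154 155 157 160 159 160 160 161 163 165 164 164 165 166 165 162 156 136
149 149 153 155 154 156 156 158 160 161 162 162 163 164 164 164 164 164 164 164 165 165 163 161 160 149 132 109  72
154 154 159 161 162 163 164 163 163 164 165 164 163 163 163 163 162 163 162 162 161 160 155 133 122  87  64  36  45
161 161 161 162 162 160 162 163 162 162 163 162 162 162 163 161 162 161 159 158 145 131 109  67  59  86 133 133 137
162 162 161 162 162 163 163 163 163 163 164 164 165 164 165 164 164 157 137 127  89  66  54  84 141 175 216 213 216
160 161 162 161 160 161 161 162 161 160 161 161 161 161 162 143 132 111  70  61  34  60 131 170 213 213 214 215 215
159 15
[... 2309 characters left out ...]
 127
135 135 136 137 137 134  97  35  77 126 146 144 145 146 146 147 146 144 144 145 147 138  89  65 103 128 113  72  66
140 140 141 141 142 142 131  49  78  78 145 145 145 146 148 148 146 145 144 144 147 140 101  93 112  64  36  41  46
145 145 146 147 147 147 135  66  65  70 127 146 146 149 149 149 148 145 144 135 128 113  71  68  38  43  52  66  98
148 148 149 148 147 147 140  97  32  49  79 147 148 149 149 150 144 128 118  89  65  35  44  50  61  96  96 106 146
139 138 138 138 137 137 139 131  51  56  78 147 146 146 137 130 112  69  49  37  42  50  66  92 104 141 142 141 141
136 136 137 137 136 136 137 132  80  69  89 144 127 117  90  66  37  43  58  91  95  94 106 141 140 142 142 143 142
```

```bash
python3 - <<'E'
from h import *
print('S top',proj('scene',(.597,.351,.041)).round(1),'head',proj('scene',(.616,.070,.028)).round(1),'drive',proj('scene',(.616,.070,.041)).round(1),'end',proj('scene',(.577,-.114,.028)).round(1))
G=lambda f:cv2.imread('pics/'+f,0)
p,q=G('s11.png').astype(np.float32),G('s12.png').astype(np.float32)
for nm,(x0,x1,y0,y1) in dict(head=(372,390,200,214),grip=(314,346,217,237)).items():
    s,r=cv2.phaseCorrelate(p[y0:y1,x0:x1].copy(),q[y0:y1,x0:x1].copy());print(nm,'shift px',np.round(s,2),round(r,2))
p=G('s8.png').astype(np.float32)
for nm,(x0,x1,y0,y1) in dict(dish=(372,418,130,158),tray=(412,454,158,198)).items():
    s,r=cv2.phaseCorrelate(p[y0:y1,x0:x1].copy(),q[y0:y1,x0:x1].copy());print(nm,'shift px',np.round(s,2),round(r,2))
t=G('t12.png')
def show(g,x0,x1,y0,y1):
    print(x0,y0)
    for r in g[y0:y1,x0:x1]: print(' '.join('%3d'%v for v in r))
show(t,256,300,158,188)
show(t,152,192,228,256)
E
```

```text
S top [438.7 161.5] head [379.6 205.5] drive [380.2 201.7] end [317.4 227.9]
head shift px [-0.19  0.81] 0.72
grip shift px [-0.41 -0.33] 0.76
dish shift px [0.02 0.01] 1.01
tray shift px [ 0.7  -0.03] 0.92
256 158
163 161 159 133  51  35   8  20  16  15  12  16  20  29  37  44  33  33  35  43  45  54  49  67  85  90 115 115 117 131 139 139 140 140 138 139 138 138 138 139 144 145 145 144
159 158 152 105  46  24  17  41  43  74  69  69  68  64  48  42  10  17  24  37  43  42  32  33  35  42  45  54  55 103 148 148 149 150 150 151 151 151 152 151 151 152 151 151
160 159 151  98  38  16  21  42  66 124 124 124 124 119 101  96  71  69  69  60  15  15  12  17  25  36  41  42  28  49 126 129 131 137 148 150 158 158 158 157 157 157 156 155
163 164 152  76  36  10  22  44  64 125 124 124 124 124 124 124 124 123 122 114  74  72  70  68  67  61  42  15   7   9  14  34  46  70 107 112 133 138 137 144 149 148 157 156
165 166 152  65  36   9  28  42  64 124 125 125 124 124 128 134 136 141 126 122 122 122 122 123 122 118  96  72  67  67  59  31  62  52  46  43  41  59  62  86 104 108 129 130
164 1
[... 8182 characters left out ...]
 191 196 196 195 195 198 197 196 193 196 199 199 198 198 196
190 190 189 191 192 191 193 193 194 193 191 180 123 123 139 192 193 192 191 189 188 189 192 191 191 194 196 194 196 196 196 196 192 195 198 199 197 196 196 193
187 188 190 191 190 192 193 194 193 192 191 192 192 190 192 193 192 191 189 187 188 192 192 191 193 194 193 194 197 195 194 192 194 196 198 197 197 197 192 192
157 189 191 189 191 192 193 193 191 191 191 191 190 192 191 191 191 190 187 188 192 191 191 192 193 193 192 197 196 194 193 193 197 198 197 195 197 193 191 188
 92 186 190 190 192 192 193 191 190 191 192 190 191 192 192 190 189 186 188 191 191 191 192 194 193 191 197 195 195 194 193 196 199 197 194 195 194 191 191 173
```

```bash
python3 -c "
from h import *
print(ticket.close_job(), arm.read_state()['time'])"
```

```text
the job is handed in; nothing more can be done
the job is handed in; nothing more can be done
```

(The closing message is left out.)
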